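# Shim the rocking bench scale

## Robot

A 6-joint arm with a two-finger parallel gripper is mounted at the origin on a cart in front of the work surface, level with it; the furniture and walls round the work are solid. World frame = base frame: x ahead of the robot, y to its left, z up, the work surface at z = 0. Lengths are in m, angles in rad, forces in N, time in s.
With the tool pointing down it reaches from about 0.3 to 0.875 m from the base axis. Payload 6.4 kg.
Tool frame: the origin (TCP) lies at the very end of the fingers, on their centre line; the grasp point (between the pads) lies 19 mm behind it; z points along the fingers, y is the line along which they close (so a half turn about z gives the same grasp; the last joint's range is limited). The gripper opens to 88 mm and grips with 3 to 60 N. Pads are 18 mm wide; open, the fingers measure 123 mm over their backs; the gripper's body (75 mm by 187 mm) begins 45 mm behind the grasp point.
Start: joints at [0.97, 0.181, 1.607, -0, 1.354, -0.206], TCP at [0.221, 0.531, 0.239] pointing down, gripper open.
Joint ranges: [-2.99, 2.99], [-0.89, 2.07], [0.3, 2.58], [-1.14, 4.28], [0, 2.63], [-3.12, 3.12]. Speed limits (rad/s): [2.57, 2.57, 3.01, 3.14, 3.14, 3.14].

## Interface

Orientations are given as [roll, pitch, yaw] about the fixed x, y, z axes, in that order (R = Rz(yaw) Ry(pitch) Rx(roll)).
In Python, from cell import robot, optics gives the robot as it stands.
- The arm moves only by the tool drive_tool, never from a script. Its argument "increments" is text: rows parted by semicolons, each of 6 numbers parted by spaces: the shift along the tool's x, y, z in mm, then the turn, a rotation vector about the tool's x, y, z in rad. A call has 1 to 8 rows; each row is the pose to reach, as a shift and turn from the pose commanded when the call began, along the tool's axes at that moment; what a row does not reach only later rows make up. A row lasts 1/12 s, in which the tool goes at most 41.7 mm and 7.16 degrees, less where a joint would pass 70% of its speed; a pose out of reach is approached as far as the arm can. A call with a gripper value outside its range is refused whole. "grip" is the finger opening in mm, from 0 to 88.1, set as the call begins (left out, the last holds). The fingers move at their own pace and stop on an object; "grip_force" is the grip in N (left out, the last holds). Time passes only in rows, so rows that repeat a pose let the fingers close. It gives the time, the measured TCP pose, the force, the opening and the grip force at its end, in the units of the state.
- robot.sense(): the state, without advancing time (a new reading comes with each control period).
- optics.grab_frame(name): name is "side" or "top"; returns the picture (384x512x3 uint8, red, green, blue); there is no depth.
- optics.camera_model(name): a dict with "fx", "fy", "cx", "cy" (pixels), "dist" ([k1, k2, p1, p2, k3] as OpenCV has them; the pictures are not rectified), "view" (4x4, takes a point from world to camera coordinates). Camera axes: x right, y down, z forward; pixel columns grow to the right and rows downward; lengths in m; the calibration is good to about 2 mm. A picture is of the moment at which its call begins. camera_model takes no time and is no camera call.
- robot.hand_in(): hands the job in; it is judged then, once.
The state is a dict: "clock": time; "q": joint angles; "joint_velocities": joint speeds; "effort": joint torques, N m; "eef_pos": TCP position; "orientation": TCP orientation; "ft_force": force on the tool from outside, world axes, zero at the start; "torque": the same for the moment, N m; "width": opening from 0.0 (shut) to 1.0 (fully open); "grip_force": force on a finger pad.
Only numpy, scipy, OpenCV 4.12 (cv2) and the standard library are available. Lean on these libraries where they do the work, as an engineer would, in place of code of your own. Each camera call takes 0.05 s, during which the arm holds its last target. There are 200 camera calls.

## Task

The bench scale rocks because its foot at the front left is too short. With the fingertips only, push the wooden wedge by its thick end under that short foot until the foot bears on it, without forcing the scale out of level or shoving it away; then press down, firmly but without banging, on the pan's corner above the wedge to check that it no longer gives, and leave everything standing like that. Do not pick up the wedge or the scale, and leave the other things on the desk alone.

Things in the scene. Friction and masses are not known exactly. Their poses are not given: they have to be found in the camera images.
- scale: Loose bench scale, 2.2 kg: white housing 170 (x) x 190 (y) mm, underside 14 mm and top 40 mm above the desk; steel pan 128 x 184 mm centred at own x = +19 mm, its top 54 mm up; black display strip along the front (-x). Origin: centre, at desk height; x to its back, y to its left, z up. Round grey rubber feet at x = +-65, y = +-75 mm, 14 mm high but for the short one.
- foot_fl: The short foot at the scale's front left (own x = -65, y = +75 mm), fixed to it: grey rubber, 20 mm diameter, 6 mm high. Origin: centre of its flat underside. It hangs 8 mm above the desk while the scale stands level on the other three; a press on that corner tips the scale. Once the wedge fills the gap, pushing on meets quickly growing resistance (several N), then lifts the scale out of level.
- wedge: Loose light wooden wedge, 80 g, 120 mm long (own x), 50 mm wide (own y), flat on the desk. Its ramp rises evenly from 2 mm at the thin tip (x = +60 mm) to 20 mm at the upright thick end (x = -60). Origin: centre of its underside. It starts left of the scale, tip 5 to 50 mm from the housing, own +x towards the short foot: pushed straight along +x the foot meets it within 20 mm of its centre line.
- wedge_end (a point): Centre of the wedge's upright thick end face (50 mm wide, 20 mm high), 10 mm above the desk: the face to push on, towards the wedge's own +x.
- pan_corner (a point): Point on the top of the pan (54 mm above the desk) near its front left corner, 35 mm to the back of the short foot and 5 mm inward of it: the place to press. The pan's corner itself is 15 mm further to the front and 22 mm further to the left.
- mouse: Black computer mouse, 126x62x36 mm, bystander; origin under its centre.
- stamp: Wooden rubber stamp with a knob, 27x55x78 mm, bystander; origin under its centre.
- relay: Small black relay standing pins up, 28x28x38 mm, bystander; origin under its centre.
- tape: Roll of masking tape lying flat, 94 mm across, 25 mm high, bystander; origin under its centre.
- plug_carton: Small red carton, 30x90x30 mm, bystander; origin under its centre.
- marker: White marker pen lying, 17x135x16 mm, bystander; origin under its centre.
Not all that is in view belongs to the job. Several things have the shape of the wedge; the one meant has the colours described above.

How it is judged:
By the outcome, as a careful person would: the job done as asked, in the order asked, and still so for the second after the job is handed in, with the robot touching nothing.
It also fails if it takes over 48 s, if anything falls off the work surface, if the arm or the gripper's body presses on something with over 40 N, if the wrist force passes 120 N, or if a joint passes its speed limit or range.

## Working session

There is one attempt and no reset: what is moved stays moved. The work goes in short steps, Python scripts to look and compute and a tool call to move; the robot and the scene stay as the last step left them, time stands still between calls to the robot, and variables do not carry over. Pictures are saved under pics/ and viewed, at most 10 in all, crops included, and the job is handed in when it is done.

Besides the shell and the picture viewer there is one more tool, called as a command line: name --argument value ..., lists and objects as JSON in quotes. drive_tool: Moves the arm, as the interface text tells. Its arguments: {"type":"object","properties":{"increments":{"type":"string"},"grip":{"type":"number"},"grip_force":{"type":"number"}},"required":["increments"]}

```bash
ls; mkdir -p pics
python3 - <<'E'
from cell import robot, optics
import cv2
for n in("top","side"):
    cv2.imwrite(f"pics/{n}0.png",cv2.resize(optics.grab_frame(n)[:,:,::-1],(800,600),interpolation=cv2.INTER_CUBIC))
    m=optics.camera_model(n);print({k:(v.tolist() if hasattr(v,'tolist') else v) for k,v in m.items()})
print(robot.sense())
E
```

```text
pics
{'fx': 413.8856627427904, 'fy': 413.8856627427904, 'cx': 258.3498716332173, 'cy': 196.44242552212935, 'dist': [-0.08318307542448958, 0.0, 0.0, 0.0, 0.0], 'view': [[0.017987303086424912, -0.9998311711867547, -0.003753138819638107, 0.034447207995021926], [-0.9914781260717022, -0.017352370246895503, -0.12911243459930763, 0.5675952412429115], [0.1290255108458127, 0.006043539537145743, -0.9916228583392176, 1.6362137316093621], [0.0, 0.0, 0.0, 1.0]]}
{'fx': 373.3415423089866, 'fy': 373.3415423089866, 'cx': 255.7536855625422, 'cy': 197.40940365569566, 'dist': [0.03582269853780438, 0.0, 0.0, 0.0, 0.0], 'view': [[-0.987711776981101, -0.1554800054238244, 0.015856024919358662, 0.576289816837386], [-0.09008281368097482, 0.4834692104784803, -0.8707138503541988, 0.0979933342047578], [0.12771269432658036, -0.8614426797139336, -0.49153430935706094, 1.169506563864684], [0.0, 0.0, 0.0, 1.0]]}
{'clock': 0.1, 'q': array([ 9.69730509e-01,  1.81499223e-01,  1.60787355e+00,  2.46735013e-05,
        1.35380659e+00, -2.06330783e-01]), 'joint_velocities': array([-0.00023745, -0.00107853, -0.00343207,  0.00026385, -0.00084628,
        0.00144595]), 'effort': array([ 1.39303760e-03, -4.34821594e+01, -3.42696440e+01,  7.05238036e-02,
        3.41397815e-02, -3.40610177e-05]), 'eef_pos': array([0.22084531, 0.53038803, 0.23789863]), 'orientation': array([-3.14004454e+00, -3.48643706e-04,  2.74685202e+00]), 'ft_force': array([ 0.3577411 , -0.14108134, -0.26122219]), 'torque': array([0.03328737, 0.06792554, 0.04808699]), 'grip_force': 0.0, 'width': 0.9989190500367611}
```

View pics/top0.png

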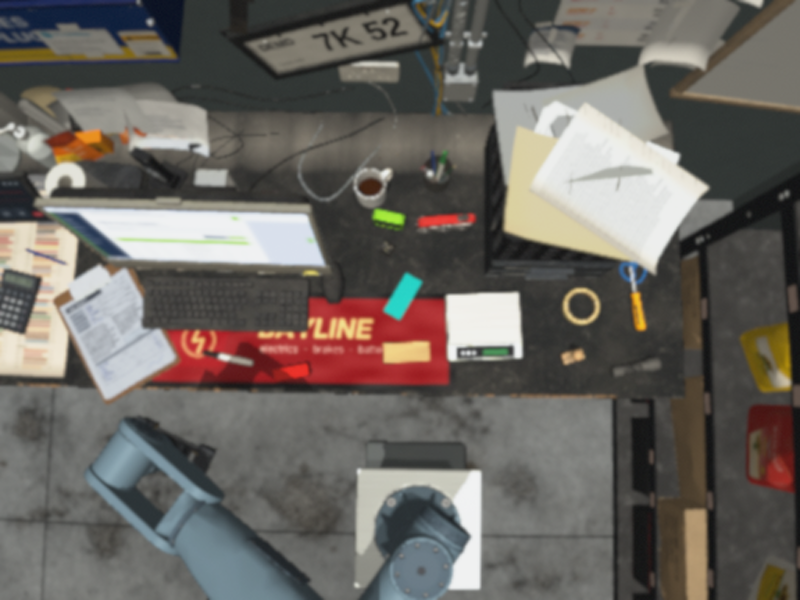

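View pics/side0.png

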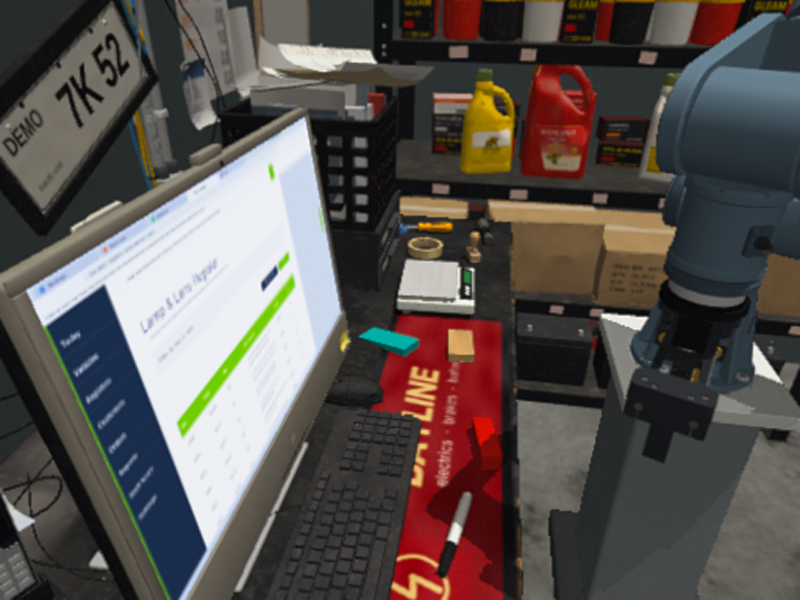

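The top view shows the scale at (484,325). The wedge candidates are the light wooden block at (406,352), the teal block at (403,296) and the red carton at (290,370). The wooden one fits by colour and by lying left of the front-left foot. I'll confirm it in an enlarged crop.

Run:
```python
from cell import optics
import cv2, numpy as np
a=optics.grab_frame("top")[:,:,::-1]; b=optics.grab_frame("side")[:,:,::-1]
# top crop cols 236..346 rows 176..240 ; side crop cols 216..326, rows 160..240 
A=cv2.resize(a[182:242,236:346],None,fx=7,fy=7,interpolation=cv2.INTER_CUBIC)
B=cv2.resize(b[160:240,246:311],None,fx=7,fy=7,interpolation=cv2.INTER_CUBIC)
cv2.imwrite("pics/ca.png",A);cv2.imwrite("pics/cb.png",B)
```

```text
(no output)
```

View pics/ca.png

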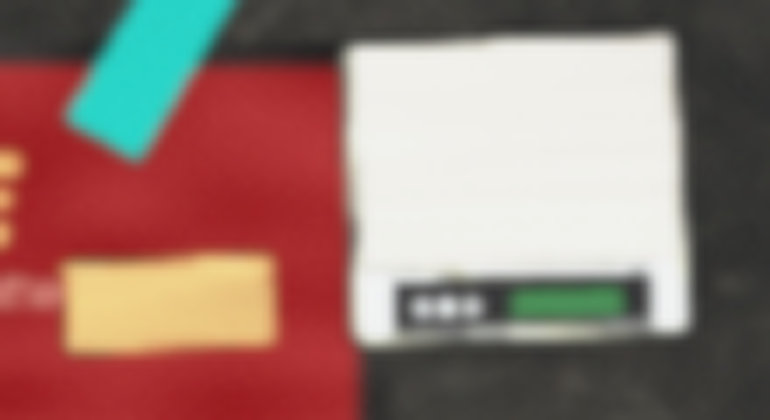

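View pics/cb.png

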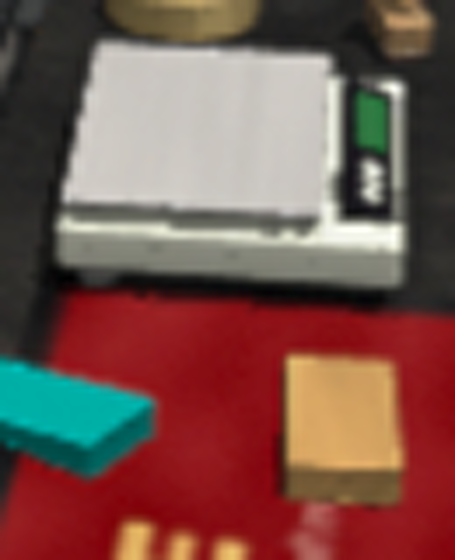

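```bash
cat > h.py <<'E'
from cell import robot, optics
import cv2, numpy as np
from scipy.optimize import least_squares
M={n:optics.camera_model(n) for n in("top","side")}
def proj(n,P):
    m=M[n];V=np.array(m["view"]);K=np.array([[m["fx"],0,m["cx"]],[0,m["fy"],m["cy"]],[0,0,1]])
    return cv2.projectPoints(np.array(P,float),cv2.Rodrigues(V[:3,:3])[0],V[:3,3],K,np.array(m["dist"]))[0][:,0]
def fit(x0,obs,off):
    # obs: list (cam, local xyz mm, crop uv), off: cam->(c0,r0,scale)
    def tow(p,L):
        c,s=np.cos(p[2]),np.sin(p[2]);L=np.array(L)/1000
        return [p[0]+c*L[0]-s*L[1],p[1]+s*L[0]+c*L[1],L[2]]
    def r(p):
        out=[]
        for n,L,uv in obs:
            c0,r0,k=off[n]
            out.append(proj(n,[tow(p,L)])[0]-((np.array(uv)+.5)/k-.5+[c0,r0]))
        return np.ravel(out)
    s=least_squares(r,x0);return s.x,s.fun.reshape(-1,2),tow
E
cat > m1.py <<'E'
from h import *
off={"top":(236,182,7),"side":(246,160,7)}
w=[("top",(-60,-25,20),(65,265)),("top",(-60,25,20),(68,353)),("top",(60,-25,2),(273,254)),("top",(60,25,2),(277,343)),
("side",(-60,-25,20),(287,467)),("side",(-60,25,20),(400,470)),("side",(-60,-25,0),(285,500)),("side",(-60,25,0),(400,502)),("side",(60,-25,2),(287,355)),("side",(60,25,2),(393,360))]
# wedge x -> world -y; wedge y(+) = world +x; so swap: y sign
w=[(n,(L[0],-L[1],L[2]),u) for n,L,u in w]
s=[("top",(-85,95,40),(355,346)),("top",(-85,-95,40),(690,331)),("side",(-85,95,40),(405,229)),("side",(-85,95,14),(402,287)),("side",(85,95,40),(58,215)),("side",(85,95,14),(60,266)),("side",(-85,-95,40),(405,82)),
("top",(83,92,54),(345,43)),("top",(83,-92,54),(674,34)),("side",(83,92,54),(66,205)),("side",(83,-92,54),(97,42)),("side",(-45,-92,54),(331,55)),("side",(-45,92,54),(320,218))]
for x0,o in(((.5,.1,-1.57),w),((.5,-.05,0),s)):
    for cams in (("top","side"),("top",),("side",)):
        p,f,t=fit(x0,[q for q in o if q[0] in cams],off);print(cams,p.round(4),"rms",np.sqrt((f**2).mean()).round(2))
        if len(cams)==2: print(f.round(1).tolist())
        if o is s: print("foot",np.round(t(p,(-65,75,8)),4),"pan",np.round(t(p,(-30,70,54)),4))
        else: print("end",np.round(t(p,(-60,0,10)),4),"tip",np.round(t(p,(60,0,2)),4))
E
python3 m1.py
```

```text
('top', 'side') [ 0.4532  0.0363 -1.4951] rms 0.3
[[-0.1, 0.1], [0.1, -0.1], [-0.4, 0.3], [-0.2, -0.2], [-0.0, -0.8], [0.4, -0.3], [-0.1, -0.1], [-0.1, 0.6], [-0.0, -0.2], [-0.1, -0.1]]
end [0.4486 0.0961 0.01  ] tip [ 0.4577 -0.0235  0.002 ]
('top',) [ 0.4534  0.0357 -1.4968] rms 0.21
end [0.4489 0.0955 0.01  ] tip [ 0.4578 -0.0242  0.002 ]
('side',) [ 0.4531  0.0371 -1.4946] rms 0.32
end [0.4485 0.097  0.01  ] tip [ 0.4577 -0.0227  0.002 ]
('top', 'side') [ 0.5212 -0.1611  0.0559] rms 0.72
[[0.4, -0.4], [-0.2, -0.2], [0.2, 2.2], [0.0, 0.5], [-0.1, 1.1], [-0.5, 0.4], [-0.3, -0.7], [0.8, 0.7], [-0.5, 0.3], [-0.5, -1.5], [-0.0, -0.4], [-0.0, -0.4], [0.8, -1.0]]
foot [ 0.4521 -0.0898  0.008 ] pan [ 0.4873 -0.0929  0.054 ]
('top',) [ 0.5216 -0.1606  0.0545] rms 0.48
foot [ 0.4526 -0.0892  0.008 ] pan [ 0.4878 -0.0923  0.054 ]
('side',) [ 0.5211 -0.1618  0.0561] rms 0.8
foot [ 0.452  -0.0906  0.008 ] pan [ 0.4872 -0.0936  0.054 ]
```

The enlarged views confirm that the light wooden wedge is the one meant. Its thick end is away from the scale and its tip points at the front-left foot. The fit puts the thick end at (0.449, 0.096) and the foot at (0.452, -0.090), about 10 mm off the centre line, so roughly 96 mm of push is needed.

```bash
cat > inc.py <<'E'
import sys
from h import *
from scipy.spatial.transform import Rotation as R
s=robot.sense();a=[float(v) for v in sys.argv[1:]]
Rc=R.from_euler("xyz",s["orientation"]);Rt=R.from_euler("xyz",[np.pi,0,a[3]])
print("inc",(Rc.inv().apply(np.array(a[:3])-s["eef_pos"])*1000).round(1),(Rc.inv()*Rt).as_rotvec().round(4),"pos",s["eef_pos"].round(4),"F",s["ft_force"].round(2),"t",s["clock"])
E
python3 inc.py 0.446 0.135 0.10 1.647
```

```text
inc [-359.9 -278.4  138.4] [-1.0000e-03  4.0000e-04  1.0998e+00] pos [0.221  0.5305 0.2382] F [ 0.45 -0.32  0.87] t 0.2
```

drive_tool --increments "-40 -31 15 0 0 0.12;-80 -62 30 0 0 0.24;-120 -93 45 0 0 0.36;-160 -124 60 0 0 0.48;-190 -147 75 0 0 0.6;-220 -170 85 0 0 0.72;-245 -190 95 0 0 0.84;-265 -205 100 0 0 0.95" --grip 12

```text
clock: 0.87
eef_pos: [0.3792, 0.2516, 0.1422]
orientation: [-3.142, -0.0, 1.791]
ft_force: [0.6, 1.6, -0.3]
width: 0.416
grip_force: 0.0
```

```bash
python3 inc.py 0.446 0.135 0.06 1.647
```

```text
inc [-128.4   39.6   82.2] [-0.     -0.      0.1443] pos [0.3792 0.2516 0.1422] F [ 0.63  1.61 -0.31] t 0.8667
```

drive_tool --increments "-30 10 15 0 0 0.05;-60 20 30 0 0 0.1;-90 28 50 0 0 0.144;-115 35 70 0 0 0.144;-120 37 75 0 0 0.144;-120 37 75 0 0 0.144;-120 37 75 0 0 0.144"

```text
clock: 1.45
eef_pos: [0.4416, 0.145, 0.0679]
orientation: [-3.141, -0.0, 1.652]
ft_force: [0.9, 0.3, 0.7]
width: 0.136
grip_force: 0.0
```

```bash
python3 inc.py 0.446 0.128 0.006 1.647
```

```text
inc [-17.3   3.   61.9] [-0.001  -0.0004  0.0049] pos [0.4416 0.145  0.0679] F [0.85 0.34 0.66] t 1.45
```

drive_tool --increments "0 3 20 0 0 -0.005;0 3 38 0 0 -0.005;0 3 50 0 0 -0.005;0 3 57 0 0 -0.005;0 3 61 0 0 -0.005;-8 3 61 0 0 -0.005;-15 3 61 0 0 -0.005;-15 3 61 0 0 -0.005"

```text
clock: 2.12
eef_pos: [0.4471, 0.1292, 0.0078]
orientation: [3.14, 0.0, 1.658]
ft_force: [0.6, -1.5, 0.6]
width: 0.135
grip_force: 0.0
```

```bash
python3 - <<'E'
from cell import optics
import cv2
a=optics.grab_frame("side")[:,:,::-1]
cv2.imwrite("pics/s2.png",cv2.resize(a[150:250,226:336],None,fx=6,fy=6,interpolation=cv2.INTER_CUBIC))
E
python3 inc.py 0.4486 0.106 0.006 1.647
```

```text
inc [-23.4  -0.5   1.7] [0.0016 0.0002 0.0098] pos [0.447  0.1294 0.0077] F [ 0.12 -0.5   0.06] t 2.1667
```

View pics/s2.png

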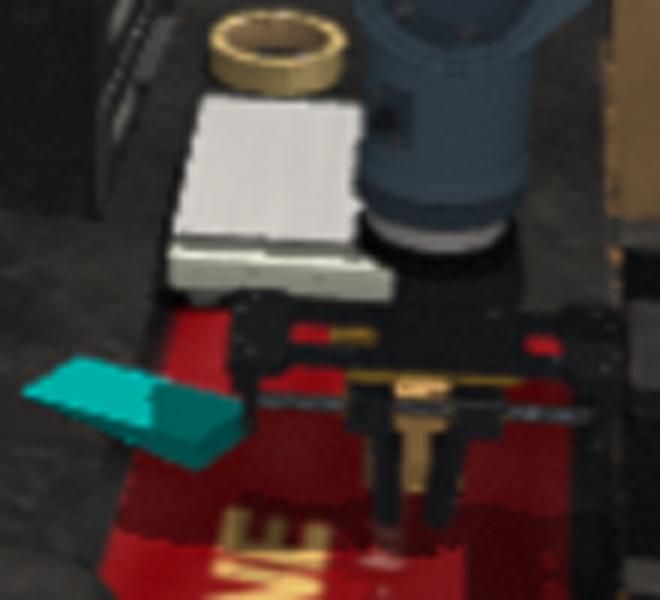

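drive_tool --increments "-8 0 1 0 0 0.01;-14 0 1 0 0 0.01;-18 0 1 0 0 0.01;-22 0 1 0 0 0.01;-26 0 1 0 0 0.01;-30 0 1 0 0 0.01;-35 0 1 0 0 0.01;-40 0 1 0 0 0.01"

```text
clock: 2.83
eef_pos: [0.4497, 0.0898, 0.0059]
orientation: [3.142, -0.0, 1.648]
ft_force: [0.5, 0.4, 1.1]
width: 0.134
grip_force: 0.5
```

drive_tool --increments "-5 0 0 0 0 0;-10 0 0 0 0 0;-15 0 0 0 0 0;-20 0 0 0 0 0;-25 0 0 0 0 0;-30 0 0 0 0 0;-35 0 0 0 0 0;-35 0 0 0 0 0"

```text
clock: 3.5
eef_pos: [0.4525, 0.0544, 0.0059]
orientation: [3.141, 0.0, 1.647]
ft_force: [0.7, -0.3, 0.3]
width: 0.135
grip_force: 0.0
```

```bash
python3 - <<'E'
from cell import optics
import cv2
a=optics.grab_frame("top")[:,:,::-1]
cv2.imwrite("pics/t3.png",cv2.resize(a[176:246,236:346],None,fx=7,fy=7,interpolation=cv2.INTER_CUBIC))
E
python3 inc.py 0.456 0.034 0.0065 1.647
```

```text
inc [-20.9   2.   -0.7] [-0.      0.0002 -0.    ] pos [0.4524 0.0547 0.0058] F [-0.27 -0.02  0.46] t 3.55
```

View pics/t3.png

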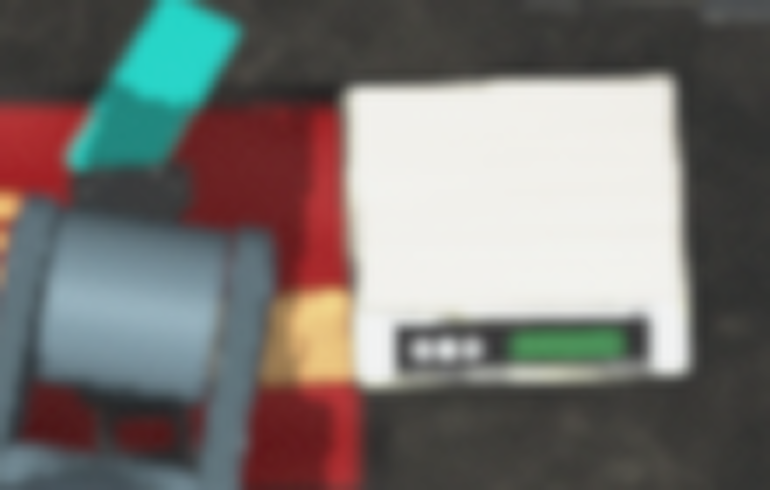

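The wedge's tip has gone straight to under the housing's left edge at (350,335), and the scale hasn't moved. I'll continue and then creep in by force.

drive_tool --increments "-5 0 0 0 0 0;-10 0 0 0 0 0;-15 0 0 0 0 0;-20 0 0 0 0 0;-25 0 0 0 0 0;-29 0 0 0 0 0;-32 0 0 0 0 0;-34 0 0 0 0 0"

```text
clock: 4.22
eef_pos: [0.455, 0.0209, 0.0059]
orientation: [3.142, 0.0, 1.647]
ft_force: [-0.8, 0.8, -1.7]
width: 0.135
grip_force: 0.2
```

drive_tool --increments "-0.5 0 0 0 0 0;-1 0 0 0 0 0;-1.5 0 0 0 0 0;-2 0 0 0 0 0;-2.5 0 0 0 0 0;-3 0 0 0 0 0;-3.5 0 0 0 0 0;-4 0 0 0 0 0"

```text
clock: 4.88
eef_pos: [0.4553, 0.0174, 0.0058]
orientation: [3.142, -0.0, 1.648]
ft_force: [-0.0, 0.7, -0.1]
width: 0.136
grip_force: 0.4
```

drive_tool --increments "-0.5 0 0 0 0 0;-1 0 0 0 0 0;-1.5 0 0 0 0 0;-2 0 0 0 0 0;-2 0 0 0 0 0"

```text
clock: 5.3
eef_pos: [0.4555, 0.0153, 0.0059]
orientation: [3.142, 0.0, 1.648]
ft_force: [0.5, 0.4, 0.2]
width: 0.143
grip_force: 0.1
```

drive_tool --increments "-0.5 0 0 0 0 0;-1 0 0 0 0 0;-1.5 0 0 0 0 0;-2 0 0 0 0 0;-2 0 0 0 0 0"

```text
clock: 5.72
eef_pos: [0.4556, 0.0133, 0.0059]
orientation: [3.142, 0.0, 1.648]
ft_force: [0.4, 0.4, -0.2]
width: 0.135
grip_force: 0.1
```

drive_tool --increments "-0.5 0 0 0 0 0;-1 0 0 0 0 0;-1.5 0 0 0 0 0;-1.5 0 0 0 0 0"

```text
clock: 6.05
eef_pos: [0.4557, 0.0118, 0.0058]
orientation: [-3.142, 0.0, 1.648]
ft_force: [0.3, 0.2, -0.7]
width: 0.142
grip_force: 0.1
```

drive_tool --increments "-0.5 0 0 0 0 0;-1 0 0 0 0 0;-1 0 0 0 0 0"

```text
clock: 6.3
eef_pos: [0.4558, 0.0109, 0.0058]
orientation: [-3.142, -0.0, 1.648]
ft_force: [-0.4, 1.7, 0.3]
width: 0.139
grip_force: 0.6
```

drive_tool --increments "-0.5 0 0 0 0 0;-1 0 0 0 0 0;-1 0 0 0 0 0"

```text
clock: 6.55
eef_pos: [0.4558, 0.0102, 0.0058]
orientation: [-3.141, -0.001, 1.648]
ft_force: [0.2, 3.8, 0.8]
width: 0.138
grip_force: 1.9
```

drive_tool --increments "-0.5 0 0 0 0 0;-0.5 0 0 0 0 0"

```text
clock: 6.72
eef_pos: [0.4558, 0.0098, 0.0058]
orientation: [-3.141, -0.001, 1.648]
ft_force: [0.4, 4.9, 1.8]
width: 0.14
grip_force: 2.6
```

The push force climbed quickly to 5 N, at the predicted place, so the foot bears on the wedge. I'll back off, lift, and go to the pan corner with the fingers shut.

drive_tool --increments "1 0 0 0 0 0;4 0 0 0 0 0;10 0 0 0 0 0;20 0 0 0 0 0;30 0 0 0 0 0;32 0 -25 0 0 0;32 0 -60 0 0 0;32 0 -95 0 0 0"

```text
clock: 7.38
eef_pos: [0.4518, 0.0427, 0.1009]
orientation: [-3.138, -0.001, 1.649]
ft_force: [1.2, -1.0, 0.0]
width: 0.133
grip_force: 0.0
```

```bash
python3 - <<'E'
from cell import optics
import cv2
a=optics.grab_frame("side")[:,:,::-1]
cv2.imwrite("pics/s4.png",cv2.resize(a[150:235,246:321],None,fx=7,fy=7,interpolation=cv2.INTER_CUBIC))
E
python3 inc.py 0.487 -0.093 0.09 1.647
```

```text
inc [-137.    19.3   18.5] [0.0079 0.002  0.0024] pos [0.4569 0.042  0.1081] F [4.56 1.98 4.24] t 7.4333
```

View pics/s4.png

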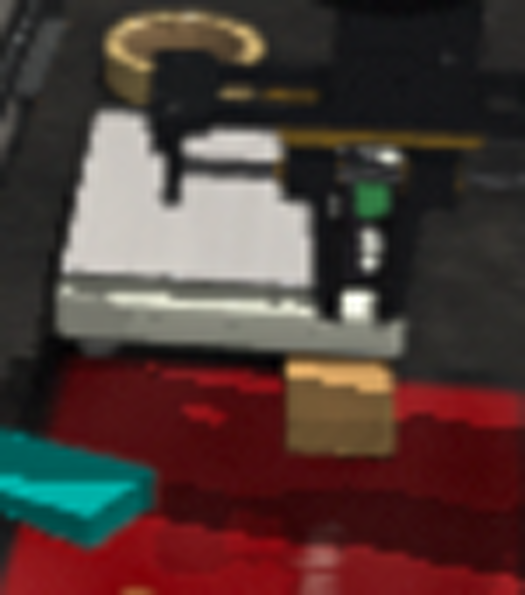

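The wedge stands straight under the front-left corner at (340,400), and the scale is level and in place. Next is the press.

drive_tool --increments "-30 5 5 0.008 0 0;-65 10 10 0.008 0 0;-95 14 15 0.008 0 0;-120 17 18 0.008 0 0;-133 19 20 0.008 0 0;-137 19 20 0.008 0 0;-137 19 20 0.008 0 0;-137 19 20 0.008 0 0" --grip 0

```text
clock: 8.1
eef_pos: [0.4825, -0.0926, 0.0806]
orientation: [-3.133, -0.001, 1.648]
ft_force: [0.0, -0.5, 0.4]
width: 0.003
grip_force: 0.0
```

```bash
python3 inc.py 0.487 -0.093 0.058 1.647
```

```text
inc [-0.8  4.7 22.6] [-0.0087 -0.0008  0.0012] pos [ 0.4825 -0.0926  0.0806] F [ 0.   -0.49  0.37] t 8.1
```

drive_tool --increments "0 3 6 -0.009 0 0;-1 5 12 -0.009 0 0;-1 5 17 -0.009 0 0;-1 5 20 -0.009 0 0;-1 5 21 -0.009 0 0;-1 5 22 -0.009 0 0;-1 5 22 -0.009 0 0"

```text
clock: 8.68
eef_pos: [0.4877, -0.0943, 0.0586]
orientation: [3.141, -0.0, 1.648]
ft_force: [0.9, -0.5, 1.5]
width: 0.004
grip_force: 0.0
```

drive_tool --increments "0 0 0.5 0 0 0;0 0 1 0 0 0;0 0 1.5 0 0 0;0 0 2 0 0 0;0 0 2.5 0 0 0;0 0 3 0 0 0;0 0 3.5 0 0 0;0 0 3.5 0 0 0"

```text
clock: 9.35
eef_pos: [0.4877, -0.0944, 0.0552]
orientation: [3.141, -0.0, 1.648]
ft_force: [-0.5, -0.1, -0.3]
width: 0.005
grip_force: 0.0
```

drive_tool --increments "0 0 0.4 0 0 0;0 0 0.8 0 0 0;0 0 1.2 0 0 0;0 0 1.6 0 0 0;0 0 2 0 0 0;0 0 2 0 0 0"

```text
clock: 9.85
eef_pos: [0.4879, -0.0944, 0.0544]
orientation: [3.141, -0.0, 1.648]
ft_force: [-4.8, 2.5, 12.0]
width: 0.001
grip_force: 6.2
```

drive_tool --increments "0 0 0.3 0 0 0;0 0 0.6 0 0 0;0 0 0.9 0 0 0;0 0 0.9 0 0 0"

```text
clock: 10.18
eef_pos: [0.4879, -0.0945, 0.0543]
orientation: [3.141, 0.0, 1.648]
ft_force: [-8.9, 3.1, 21.2]
width: 0.007
grip_force: 10.8
```

drive_tool --increments "0 0 0.2 0 0 0;0 0 0.4 0 0 0;0 0 0.4 0 0 0;0 0 0.4 0 0 0;0 0 0.4 0 0 0;0 0 0.4 0 0 0"

```text
clock: 10.68
eef_pos: [0.4879, -0.0944, 0.0543]
orientation: [3.141, 0.0, 1.648]
ft_force: [-10.3, 3.1, 25.3]
width: 0.006
grip_force: 12.8
```

drive_tool --increments "0 0 -0.7 0 0 0;0 0 -1.4 0 0 0;0 0 -2.1 0 0 0;0 0 -3 0 0 0;0 0 -6 0 0 0;0 0 -20 0 0 0;0 0 -50 0 0 0;0 0 -80 0 0 0"

```text
clock: 11.35
eef_pos: [0.4865, -0.0939, 0.1317]
orientation: [-3.139, -0.002, 1.648]
ft_force: [1.0, -0.4, 0.5]
width: 0.006
grip_force: 0.0
```

drive_tool --increments "20 0 -20 0 0 0;50 0 -40 0 0 0;85 0 -50 0 0 0;120 0 -50 0 0 0;150 0 -50 0 0 0;180 0 -50 0 0 0;200 0 -50 0 0 0;200 0 -50 0 0 0"

```text
clock: 12.02
eef_pos: [0.4716, 0.1081, 0.182]
orientation: [3.141, -0.001, 1.651]
ft_force: [0.5, 0.3, 0.8]
width: 0.009
grip_force: 0.0
```

```bash
python3 - <<'E'
from cell import optics
import cv2,numpy as np
a=optics.grab_frame("side")[:,:,::-1];b=optics.grab_frame("top")[:,:,::-1]
f=lambda i:cv2.resize(i,None,fx=5,fy=5,interpolation=cv2.INTER_CUBIC)
A=f(a[160:260,246:321]);B=f(b[172:272,266:346])
cv2.imwrite("pics/e5.png",np.hstack([A,B]))
E
python3 inc.py 0.487 -0.093 0.058 1.647
```

```text
inc [-198.8   -1.   124. ] [0.0009 0.0004 0.0029] pos [0.4722 0.1053 0.182 ] F [-0.85 -0.69 -0.93] t 12.1167
```

View pics/e5.png

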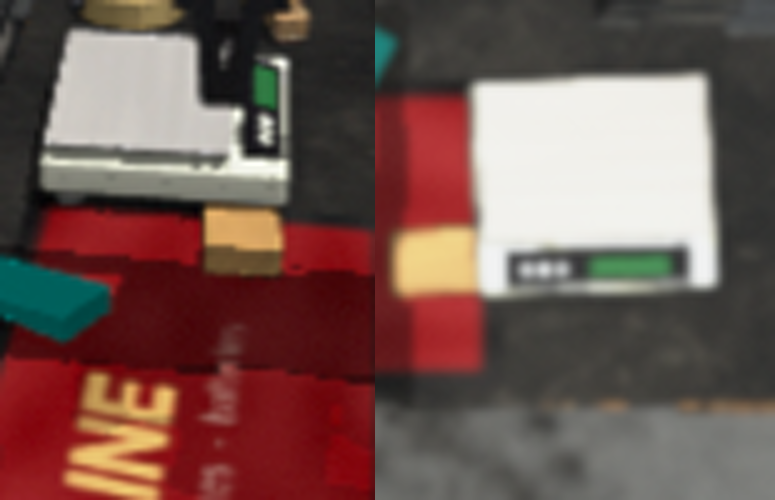

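The wedge sits straight under the front-left corner, at (243,240) in the side half and (435,262) in the top half. The scale is level and unmoved. The corner held 25 N with no give, staying at 54.3 mm, and the arm is clear.

```bash
python3 -c "
from cell import robot
print(robot.hand_in())"
```

```text
the job is handed in; nothing more can be done
None
```

The wooden wedge is under the short front-left foot, pushed in until the resistance reached about 5 N; the pan corner then held a 25 N press without giving, the scale looked level and unmoved in the last pictures, and the job was handed in at about 12 s with the arm clear.

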